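# Move the tested relays from the tester to the panel in the same order

## Task

The four relays on the blue tester are checked: plug them over into the four empty sockets of the aluminium panel plate, in the same order counted from the yellow feed-in block. The relay that stands next to the yellow block on the tester goes into the socket next to the panel's yellow block, and so on along the rail. Each must be fully home, upright and square to its socket (either way round), and let go.

Things in the scene. Friction and masses are not known exactly. Their poses are not given: they have to be found in the camera images.
- relay_red_centre (a point): Plug-in relay, red cap and red base band, clear cover: body 38 (own x) x 34 (own y, along the row) x 55 mm tall, 60 to 120 g; below it a round plug, 25 mm across, 15 long, tapering to 13 at the tip. Point: centre of the body, 27.5 mm above its underside, z up. 14 mm are free between neighbours in the row: grip it across x (front and back).
- relay_blue_centre (a point): Plug-in relay, blue cap and blue base band, clear cover: body 38 (own x) x 34 (own y, along the row) x 55 mm tall, 60 to 120 g; below it a round plug, 25 mm across, 15 long, tapering to 13 at the tip. Point: centre of the body, 27.5 mm above its underside, z up. 14 mm are free between neighbours in the row: grip it across x (front and back).
- relay_green_centre (a point): Plug-in relay, green cap and green base band, clear cover: body 38 (own x) x 34 (own y, along the row) x 55 mm tall, 60 to 120 g; below it a round plug, 25 mm across, 15 long, tapering to 13 at the tip. Point: centre of the body, 27.5 mm above its underside, z up. 14 mm are free between neighbours in the row: grip it across x (front and back).
- relay_white_centre (a point): Plug-in relay, white cap and white base band, clear cover: body 38 (own x) x 34 (own y, along the row) x 55 mm tall, 60 to 120 g; below it a round plug, 25 mm across, 15 long, tapering to 13 at the tip. Point: centre of the body, 27.5 mm above its underside, z up. 14 mm are free between neighbours in the row: grip it across x (front and back).
- socket_red: Tester socket in which the red relay stands at the start (four alike, grey, fixed, in any order on the rail). Origin: centre of its underside, 10 mm above the bench. 44 (y, along the rail) x 78 x 32 mm tall; the relay's body rests on its top, the plug in a round well, 30 mm across, 18 deep, in the middle of the top.
- socket_blue: Tester socket in which the blue relay stands at the start (four alike, grey, fixed, in any order on the rail). Origin: centre of its underside, 10 mm above the bench. 44 (y, along the rail) x 78 x 32 mm tall; the relay's body rests on its top, the plug in a round well, 30 mm across, 18 deep, in the middle of the top.
- socket_green: Tester socket in which the green relay stands at the start (four alike, grey, fixed, in any order on the rail). Origin: centre of its underside, 10 mm above the bench. 44 (y, along the rail) x 78 x 32 mm tall; the relay's body rests on its top, the plug in a round well, 30 mm across, 18 deep, in the middle of the top.
- socket_white: Tester socket in which the white relay stands at the start (four alike, grey, fixed, in any order on the rail). Origin: centre of its underside, 10 mm above the bench. 44 (y, along the rail) x 78 x 32 mm tall; the relay's body rests on its top, the plug in a round well, 30 mm across, 18 deep, in the middle of the top.
- feed_block: Yellow feed-in block of the tester (blue base 136 x 260 mm, lamps and switches in front), 20 (y, along the rail) x 62 x 45 mm tall, fixed at either end of its rail; a grey bracket is at the other. Origin: centre of its underside, 10 mm above the bench. The tester's four sockets are centred 35, 83, 131 and 179 mm from it.
- panel: Aluminium plate 142 x 260 mm, grey slotted duct 36 mm tall at its back, rail with four empty sockets like the tester's, fixed. Origin: on the bench, under the rail's middle; y along the rail, x to the duct. Its yellow block: y=-107 mm. Wells: x=0, y=-72, -24, 24, 72, tops at z=42. A relay fully home has its centre at z=69.5. Left or right of the tester, turned up to 0.25 rad.
Mind the look-alikes: they are no part of the job. Leave any pink look-alike of the part that bears relay_white_centre alone. What is shaped like the part that bears relay_blue_centre but pink is not meant.

How it is judged (in metres and radians):
At the end, for the whole second after the job is handed in: Each relay is in the panel socket of the same rank from the yellow block as on the tester: centre within 8 mm of the socket axis in x and y, within 4 mm of seated height, tilt under 0.1 rad, square to the rail within 0.25 rad (either way round), at rest, released (((horizontal distance between socket_red and feed_block between 0.011 and 0.059 m and y of relay_red_centre in the frame of panel between -0.08 and -0.064 m) or (horizontal distance between socket_red and feed_block between 0.059 and 0.107 m and y of relay_red_centre in the frame of panel between -0.032 and -0.016 m) or (horizontal distance between socket_red and feed_block between 0.107 and 0.155 m and y of relay_red_centre in the frame of panel between 0.016 and 0.032 m) or (horizontal distance between socket_red and feed_block between 0.155 and 0.203 m and y of relay_red_centre in the frame of panel between 0.064 and 0.08 m)) and x of relay_red_centre in the frame of panel between -0.008 and 0.008 m and z of relay_red_centre in the frame of panel between 0.0655 and 0.0735 m and angle between each of relay_red_centre, relay_blue_centre, relay_green_centre, relay_white_centre's own z axis and vertical below 0.1 rad and angle between the x axis of each of relay_red_centre, relay_blue_centre, relay_green_centre, relay_white_centre and the x axis of panel, either way round below 0.25 rad and linear speed of each of relay_red, relay_blue, relay_green, relay_white below 0.02 m/s and contact force between each of relay_red, relay_blue, relay_green, relay_white and the fingers below 0.1 N and ((horizontal distance between socket_blue and feed_block between 0.011 and 0.059 m and y of relay_blue_centre in the frame of panel between -0.08 and -0.064 m) or (horizontal distance between socket_blue and feed_block between 0.059 and 0.107 m and y of relay_blue_centre in the frame of panel between -0.032 and -0.016 m) or (horizontal distance between socket_blue and feed_block between 0.107 and 0.155 m and y of relay_blue_centre in the frame of panel between 0.016 and 0.032 m) or (horizontal distance between socket_blue and feed_block between 0.155 and 0.203 m and y of relay_blue_centre in the frame of panel between 0.064 and 0.08 m)) and x of relay_blue_centre in the frame of panel between -0.008 and 0.008 m and z of relay_blue_centre in the frame of panel between 0.0655 and 0.0735 m and ((horizontal distance between socket_green and feed_block between 0.011 and 0.059 m and y of relay_green_centre in the frame of panel between -0.08 and -0.064 m) or (horizontal distance between socket_green and feed_block between 0.059 and 0.107 m and y of relay_green_centre in the frame of panel between -0.032 and -0.016 m) or (horizontal distance between socket_green and feed_block between 0.107 and 0.155 m and y of relay_green_centre in the frame of panel between 0.016 and 0.032 m) or (horizontal distance between socket_green and feed_block between 0.155 and 0.203 m and y of relay_green_centre in the frame of panel between 0.064 and 0.08 m)) and x of relay_green_centre in the frame of panel between -0.008 and 0.008 m and z of relay_green_centre in the frame of panel between 0.0655 and 0.0735 m and ((horizontal distance between socket_white and feed_block between 0.011 and 0.059 m and y of relay_white_centre in the frame of panel between -0.08 and -0.064 m) or (horizontal distance between socket_white and feed_block between 0.059 and 0.107 m and y of relay_white_centre in the frame of panel between -0.032 and -0.016 m) or (horizontal distance between socket_white and feed_block between 0.107 and 0.155 m and y of relay_white_centre in the frame of panel between 0.016 and 0.032 m) or (horizontal distance between socket_white and feed_block between 0.155 and 0.203 m and y of relay_white_centre in the frame of panel between 0.064 and 0.08 m)) and x of relay_white_centre in the frame of panel between -0.008 and 0.008 m and z of relay_white_centre in the frame of panel between 0.0655 and 0.0735 m); the robot touches nothing.
It also fails if it takes over 90 s, if anything falls off the work surface, if the arm or the gripper's body presses on something with over 40 N, if the wrist force passes 120 N, or if a joint passes its speed limit or range.

## Robot

A 6-joint arm with a two-finger parallel gripper is mounted at the origin on a cart in front of the work surface, level with it; the furniture and walls round the work are solid. World frame = base frame: x ahead of the robot, y to its left, z up, the work surface at z = 0. Lengths are in m, angles in degrees, forces in N, time in s.
With the tool pointing down it reaches from about 0.35 to 0.975 m from the base axis. Payload 4.9 kg.
Tool frame: the origin (TCP) lies on the centre line of the jaws, within the pads' length; the fingertips stand 22 mm ahead of it and the grasp point (between the pads) lies 3 mm ahead of it (arm.nose_length is the distance from the TCP to the fingertips, in m); z points along the fingers, y is the line along which they close (so a half turn about z gives the same grasp; the last joint's range is limited). The gripper opens to 85 mm and grips with 20 to 120 N. Pads are 22 mm wide; open, the fingers measure 114 mm over their backs; the gripper's body (76 mm by 85 mm) begins 54 mm behind the grasp point. The pads swing forward as they close: fully open they stand 13 mm farther back than shut.
Start: joints at [-72.307, 3.019, 92.412, -0, 84.569, -6.818], TCP at [0.259, -0.569, 0.253] pointing down, gripper open.
Joint ranges: [-172.51, 172.51], [-57.92, 126.97], [3.15, 148.05], [-58.71, 238.71], [5.1, 150.11], [-179.66, 179.66]. Speed limits (degrees/s): [147.25, 147.25, 180, 180, 180, 180].

## Interface

Orientations are given as [roll, pitch, yaw] about the fixed x, y, z axes, in that order (R = Rz(yaw) Ry(pitch) Rx(roll)).
In Python, from bench import arm gives the robot as it stands.
- The arm moves only by the tool carry_out, never from a script. Its argument "rows" is a list of rows, each a list of 4 numbers: the shift along the tool's x, y, z normalised to -1 to 1, where 1 is 250 mm, then the turn about the tool's z normalised to -1 to 1, where 1 is pi rad. A call has 1 to 5 rows; each row is the pose to reach, as a shift and turn from the pose commanded when the call began, along the tool's axes at that moment, turning the shorter way round; what a row does not reach only later rows make up. A row lasts 1/8 s, in which the tool goes at most 62.5 mm and 10.7 degrees, less where a joint would pass 70% of its speed; a pose out of reach is approached as far as the arm can. A call with a number of a shift or a turn outside -1 to 1 is refused whole. A call with a gripper value outside its range is refused whole. "jaw" is the closure, from -1 (fully open) to 1 (shut), so that 0 is half open, set as the call begins (left out, the last holds). The fingers move at their own pace and stop on an object; "newtons" is the grip in N (left out, the last holds). Time passes only in rows, so rows that repeat a pose let the fingers close. It gives the time, the measured TCP pose, the force, the opening and the grip force at its end, in the units of the state.
- arm.observe(): the state, without advancing time (a new reading comes with each control period).
- arm.get_image(name): name is "side" or "top"; returns a dict with "pixels" (400x640x3 uint8, red, green, blue), "depth" (400x640 float32, m along the optical axis (not along the pixel's ray), 0 where there is no reading), "camera_matrix" (3x3 intrinsics, pixels), "R" (3x3) and "t" (3): a world point X has camera coordinates R X + t. Camera axes: x right, y down, z forward; pixel columns grow to the right and rows downward; lengths in m; the calibration is good to about 2 mm. A picture is of the moment at which its call begins.
- arm.close_job(): hands the job in; it is judged then, once.
The state is a dict: "clock": time; "joint_positions": joint angles; "qvel": joint speeds; "joint_torque": joint torques, N m; "ee_pos": TCP position; "tcp_rot": TCP orientation; "wrist_force": force on the tool from outside, world axes, zero at the start; "torque": the same for the moment, N m; "grip_width": finger opening in m; "grip_force": force on a finger pad.
Only numpy, scipy, OpenCV 4.12 (cv2) and the standard library are available. Lean on these libraries where they do the work, as an engineer would, in place of code of your own. Each camera call takes 0.05 s, during which the arm holds its last target. There are 200 camera calls.

## Working session

There is one attempt and no reset: what is moved stays moved. The work goes in short steps, Python scripts to look and compute and a tool call to move; the robot and the scene stay as the last step left them, time stands still between calls to the robot, and variables do not carry over. Pictures are saved under pics/ and viewed, at most 14 in all, crops included, and the job is handed in when it is done.

Besides the shell and the picture viewer there is one more tool, called after ">>>" as a command line: name --pt "numbers of a row" for each row, then --argument value for the rest. carry_out: Moves the arm, as the interface text tells. Its arguments: {"type":"object","properties":{"rows":{"type":"array","items":{"type":"array","items":{"type":"number","minimum":-1,"maximum":1}}},"jaw":{"type":"number"},"newtons":{"type":"number"}},"required":["rows"]}

```bash
mkdir -p pics; ls; cat > h.py <<'E'
import numpy as np, cv2
from bench import arm
def shot(n,name):
    d=arm.get_image(n); cv2.imwrite(f'pics/{name}.png',d['pixels'][:,:,::-1]); np.savez(f'pics/{name}.npz',**d); return d
def cloud(d):
    K,R,t=d['camera_matrix'],d['R'],d['t']; z=d['depth']; v,u=np.mgrid[:z.shape[0],:z.shape[1]]
    P=np.stack([(u-K[0,2])/K[0,0]*z,(v-K[1,2])/K[1,1]*z,z],-1)
    W=(P-t)@R; W[z==0]=np.nan; return W
E
python3 - <<'E'
from h import *
for n in('top','side'):
    d=shot(n,n+'0'); print(n,-d['R'].T@d['t'],d['R'][2],d['camera_matrix'][0,0])
print(arm.observe())
E
```

```text
pics
top [0.57651446 0.0073162  0.93812208] [ 0.09003336 -0.03402972 -0.99535721] 370.26847826433436
side [ 0.33393835 -1.28802378  0.90430801] [ 0.19380099  0.82072197 -0.53745383] 503.18010238167443
{'clock': 0.1, 'joint_positions': array([-7.23082420e+01,  3.05386615e+00,  9.24860099e+01, -2.50372197e-03,
        8.45706183e+01, -6.81832081e+00]), 'qvel': array([ 0.07154742, -0.09067566, -0.07663079,  0.03514804,  0.01005222,
       -0.06883334]), 'joint_torque': array([ 4.67419395e-04, -3.94902778e+01, -3.71362352e+01, -9.17172497e-05,
        3.87266366e-03,  2.02989378e-05]), 'ee_pos': array([ 0.25910542, -0.56816238,  0.25216311]), 'tcp_rot': array([-1.79889991e+02, -1.06436499e-02,  2.45103079e+01]), 'wrist_force': array([ 0.40752534, -0.89864274,  0.21397515]), 'torque': array([-0.0609682 ,  0.01806661, -0.00203746]), 'grip_force': 0.0, 'grip_width': 0.08556324061372056}
```

View pics/top0.png

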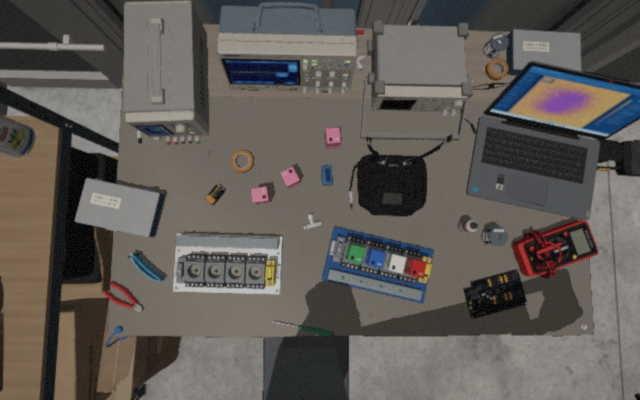

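View pics/side0.png

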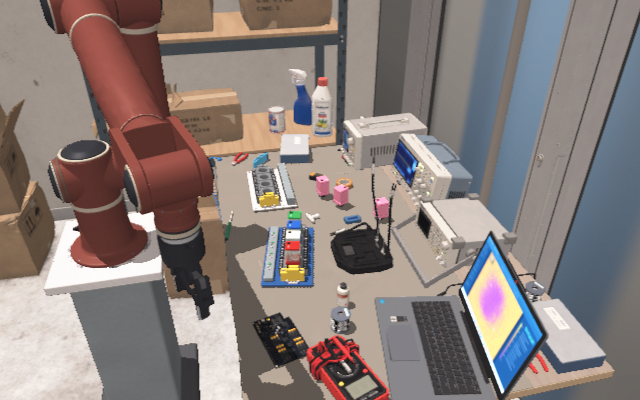

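The top view shows the tester at about (378,262). From its yellow block on the right, at (428,268), the relays run red (417,265), white (397,262), blue (376,256), green (355,251). The panel is at (228,265), with its yellow block on the right at (271,272).

```bash
python3 - <<'E'
from h import *
d=dict(np.load('pics/top0.npz')); W=cloud(d); rgb=d['pixels'].astype(int)
a=W[225:300,165:290].reshape(-1,3); 
print(np.histogram(a[:,2],np.arange(-.01,.1,.005)))
b=W[225:305,320:440].reshape(-1,3); print(np.histogram(b[:,2],np.arange(-.01,.12,.005)))
im=d['pixels'][225:305,165:440,::-1]; cv2.imwrite('pics/c0.png',cv2.resize(im,(800,233),interpolation=cv2.INTER_CUBIC))
sel=(W[...,2]>.088)&(W[...,2]<.106); sel[:225]=0;sel[305:]=0;sel[:,:320]=0;sel[:,440:]=0
n,l,s,c=cv2.connectedComponentsWithStats(sel.astype(np.uint8))
for i in range(1,n):
    if s[i,4]>30:
        p=W[l==i]; r=cv2.minAreaRect((p[:,:2]*1000).astype(np.float32)); print(s[i],p.mean(0),r,rgb[l==i].mean(0))
E
```

```text
(array([  24, 2258,  912, 1471,  462,   65,  420,  465, 1529,  846,  750,
         43,   77,    7,    0,    0,    0,    0,    0,    0,    0]), array([-0.01 , -0.005,  0.   ,  0.005,  0.01 ,  0.015,  0.02 ,  0.025,
        0.03 ,  0.035,  0.04 ,  0.045,  0.05 ,  0.055,  0.06 ,  0.065,
        0.07 ,  0.075,  0.08 ,  0.085,  0.09 ,  0.095]))
(array([  41, 2814, 1050, 1151,  487,  190,  895,  430,  736,  173,  255,
         58,   76,   39,   28,   24,   29,   29,   25,   25,  279,  732,
          5,    0,    0]), array([-0.01 , -0.005,  0.   ,  0.005,  0.01 ,  0.015,  0.02 ,  0.025,
        0.03 ,  0.035,  0.04 ,  0.045,  0.05 ,  0.055,  0.06 ,  0.065,
        0.07 ,  0.075,  0.08 ,  0.085,  0.09 ,  0.095,  0.1  ,  0.105,
        0.11 ,  0.115]))
[347 245  18  19 253] [ 0.53096769 -0.10554733  0.09608067] ((531.0244140625, -105.57465362548828), (33.881656646728516, 37.752197265625), 76.17203521728516) [ 63.53754941 125.97233202  79.1541502 ]
[367 250  19  19 252] [ 0.52031403 -0.15230494  0.09582392] ((520.2018432617188, -152.65536499023438), (34.014060974121094, 37.85409164428711), 74.28813171386719) [ 50.8968254   84.48412698 142.65079365]
[388 254  18  20 259] [ 0.50970611 -0.19878296  0.09589115] ((509.3260803222656, -199.4888153076172), (34.00908279418945, 37.86185073852539), 76.357177734375) [169.66023166 170.60617761 163.76061776]
[408 259  19  20 259] [ 0.49913351 -0.24533922  0.09583075] ((498.91729736328125, -246.1430206298828), (34.14657974243164, 37.36764907836914), 76.0497055053711) [142.76833977  48.21621622  43.10810811]
```

View pics/c0.png

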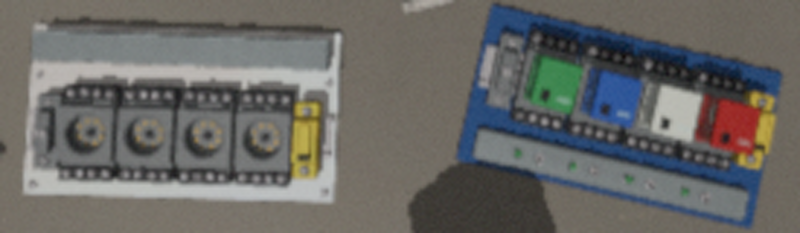

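```bash
cat >> h.py <<'E'
def onplane(d,z0):
    K,R,t=d['camera_matrix'],d['R'],d['t']; v,u=np.mgrid[:400,:640]
    r=np.stack([(u-K[0,2])/K[0,0],(v-K[1,2])/K[1,1],np.ones(u.shape)],-1)@R; c=-R.T@t
    return c+r*((z0-c[2])/r[...,2])[...,None]
E
python3 - <<'E'
from h import *
d=dict(np.load('pics/top0.npz')); W=cloud(d); Q=onplane(d,.042)
sel=(W[...,2]<.0375); m=np.zeros((400,640),bool); m[255:287,180:266]=1; sel&=m
for r in range(255,287): print(''.join('%3d'%min(99,W[r,c,2]*1000) for c in range(182,280,2)))
n,l,s,c=cv2.connectedComponentsWithStats(sel.astype(np.uint8),connectivity=4)
for i in range(1,n):
    if s[i,4]>20: print(s[i],c[i],Q[l==i].mean(0), np.sqrt(4/np.pi*s[i,4])*.94*.96/370)
p=W[225:300,165:290].reshape(-1,3); y=p[(abs(p[:,2]-.055)<.004)]; print('z~.055',len(y),y.mean(0))
for lo,hi in((.0,.008),(.033,.04)): print(cv2.minAreaRect((p[(p[:,2]>lo)&(p[:,2]<hi)][:,:2]*1000).astype(np.float32)))
E
```

```text
11  9  3 32 32 33 32 31 32 32 30 32 21 29 28 30 27 30 32 29 31 29 16 30 29 23 26 14 24 20 12  8  8 11  4  7  9  9  6  6  7  8  9  7  8  7  8  7 11
  4 10  6 33 31 31 31 34 32 31 30 31 23 33 33 33 30 33 34 29 32 30 20 30 32 34 33 33 31 31 30 30 18 28 27 30 27 29 28 26 22 17  9  8  8  8  8  7 10
 26 26 21 31 34 34 32 33 33 31 34 31 20 33 33 32 34 30 35 30 34 32 22 34 33 33 33 33 33 31 31 31 18 32 32 32 29 30 31 34 30 30  8  6  7 10  8  9 10
 28 26 22 30 30 32 31 33 34 32 30 32 18 33 33 31 32 33 34 32 36 32 18 99 33 35 33 31 32 30 32 34 18 29 32 30 36 30 31 99 32 31  5  7  8  8 10  6 99
 29 25 21 31 31 36 34 30 35 27 33 30 17 30 32 33 34 32 34 31 29 33 15 30 34 32 33 29 32 32 34 30 12 30 31 30 34 33 34 28 34 31  8  7  9 11  7  7 10
 29 27 21 28 31 31 28 28 30 28 30 29 18 29 31 30 29 31 30 30 30 30 14 32 33 31 33 34 33 33 30 31 12 33 31 27 31 31 32 29 34 31 10 37 35 32 30 10 10
 26 25 34 28 29 28 29 30 31 27 29 31 15 31 29 28 32 28 32 29 28 29 16 29 31 30 30 30 30 29 29 28 99 29 29 30 29 31 31 29 28 32 38 39 38 39 39  7  7
 28 26 42 41 39 41 38 42 39 40 42 32 37 42 39 37 32 33 32 33 29 3
[... 3716 characters left out ...]
42     ] 0.09807408892391387
[188 265  13  13 123] [193.86178862 270.91869919] [0.48695148 0.27090414 0.042     ] 0.03052143703783772
[208 266  13  12 126] [214.07936508 271.47619048] [0.48577192 0.22351984 0.042     ] 0.03089140735840398
[228 266  13  13 126] [234.46031746 272.        ] [0.4846688  0.17558976 0.042     ] 0.03089140735840398
[249 267  14  13 126] [254.92063492 272.61111111] [0.48335677 0.12729979 0.042     ] 0.03089140735840398
z~.055 68 [0.48107343 0.09305965 0.05345623]
((505.2593688964844, 202.88462829589844), (182.8031463623047, 309.4315185546875), 0.39182353019714355)
((507.60748291015625, 198.97933959960938), (243.10939025878906, 119.81989288330078), 88.58380126953125)
```

```bash
cat >> h.py <<'E'
def rel(p0,yaw0,p1,yaw1):
    a=np.radians(yaw0); d=np.subtract(p1,p0); c,s=np.cos(a),np.sin(a)
    return np.round([*(np.array([c*d[0]+s*d[1], s*d[0]-c*d[1], -d[2]])/.25), -((yaw1-yaw0+180)%360-180)/180],4)
def at(): o=arm.observe(); return o['ee_pos'],o['tcp_rot'][2]
TY,PY=77.13,88.57
REL=dict(red=(.4990,-.2459),white=(.5096,-.1991),blue=(.5202,-.1524),green=(.5309,-.1056))
WEL=dict(red=(.4834,.1273),white=(.4846,.1753),blue=(.4858,.2233),green=(.4870,.2713))
E
python3 - <<'E'
from h import *
print(rel((.259,-.569,.253),24.51,(.379,-.4075,.22),TY)); print(rel((.379,-.4075,.22),TY,(*REL['red'],.185),TY))
ks=list(REL)
for i,k in enumerate(ks):
    a=(*REL[k],.18);b=(*WEL[k],.18); m=((a[0]+b[0])/2,(a[1]+b[1])/2,.18)
    print(k,rel(a,TY,m,PY),rel(m,PY,b,PY))
    if i<3: n=(*REL[ks[i+1]],.18); m=((n[0]+b[0])/2,(n[1]+b[1])/2,.18); print(' back',rel(b,PY,m,TY),rel(m,TY,n,TY))
E
```

```text
[ 0.7047 -0.3887  0.132  -0.2923]
[ 0.7371  0.324   0.14   -0.    ]
red [ 0.7207 -0.1967 -0.     -0.0636] [ 0.7454 -0.0498 -0.     -0.    ]
 back [-0.6513  0.0687 -0.      0.0636] [-0.6247  0.1965 -0.     -0.    ]
white [ 0.7189 -0.2155 -0.     -0.0636] [ 0.7473 -0.0687 -0.     -0.    ]
 back [-0.6534  0.0875 -0.      0.0636] [-0.6231  0.2154 -0.     -0.    ]
blue [ 0.7172 -0.2344 -0.     -0.0636] [ 0.7494 -0.0875 -0.     -0.    ]
 back [-0.6553  0.1066 -0.      0.0636] [-0.6212  0.2345 -0.     -0.    ]
green [ 0.7153 -0.2535 -0.     -0.0636] [ 0.7514 -0.1066 -0.     -0.    ]
```

>>> carry_out --pt "0.705 -0.389 0.132 -0.292" --pt "0.705 -0.389 0.132 -0.292" --pt "0.705 -0.389 0.132 -0.292" --pt "0.705 -0.389 0.132 -0.292" --pt "0.705 -0.389 0.132 -0.292" --jaw -1 --newtons 50

```text
clock: 0.72
ee_pos: [0.38, -0.4051, 0.2192]
tcp_rot: [-179.9, -0.1, 77.6]
wrist_force: [-0.9, 0.2, 0.4]
grip_width: 0.0853
grip_force: 0.0
```

>>> carry_out --pt "0.737 0.324 0.14 0" --pt "0.737 0.324 0.14 0" --pt "0.737 0.324 0.14 0" --pt "0.737 0.324 0.14 0" --pt "0.737 0.324 0.14 0"

```text
clock: 1.35
ee_pos: [0.4995, -0.2449, 0.1847]
tcp_rot: [-179.9, 0.0, 77.2]
wrist_force: [-0.2, -1.6, 0.7]
grip_width: 0.0851
grip_force: 0.0
```

```bash
python3 - <<'E'
from h import *
p,y=at(); print(p,y,rel(p,y,(*REL['red'],.075),TY)); shot('top','t1')
E
```

```text
[ 0.49947206 -0.24491689  0.18468536] 77.18411729434578 [-4.300e-03 -1.000e-03  4.387e-01  3.000e-04]
```

View pics/t1.png

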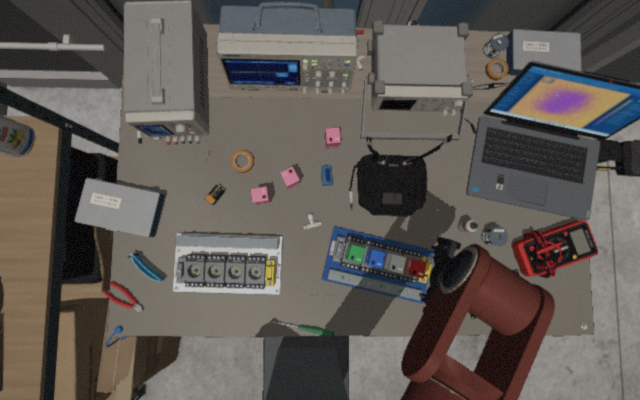

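The gripper is at about (440,265), over the red relay at (418,265) once parallax is allowed for. I'll descend, grip and lift.

>>> carry_out --pt "0 0 0.2 0" --pt "0 0 0.36 0" --pt "0 0 0.44 0" --pt "0 0 0.44 0" --pt "0 0 0.44 0"

```text
clock: 2.02
ee_pos: [0.5005, -0.2469, 0.0773]
tcp_rot: [179.8, 0.1, 77.0]
wrist_force: [0.7, -0.4, -0.4]
grip_width: 0.0851
grip_force: 0.0
```

>>> carry_out --pt "0 0 0 0" --pt "0 0 0 0" --pt "0 0 0 0" --pt "0 0 0 0" --pt "0 0 0 0" --jaw 1 --newtons 50

```text
clock: 2.65
ee_pos: [0.5001, -0.2459, 0.0763]
tcp_rot: [179.9, 0.0, 77.1]
wrist_force: [-0.7, 0.2, 5.1]
grip_width: 0.0372
grip_force: 50.7
```

>>> carry_out --pt "0 0 0 0" --pt "0 0 0 0" --pt "0 0 -0.04 0" --pt "0 0 -0.08 0" --pt "0 0 -0.12 0"

```text
clock: 3.28
ee_pos: [0.4992, -0.2455, 0.1057]
tcp_rot: [-180.0, -0.0, 77.1]
wrist_force: [0.3, -0.1, -1.2]
grip_width: 0.0376
grip_force: 50.8
```

>>> carry_out --pt "0 0 -0.2 0" --pt "0 0 -0.3 0" --pt "0.24 -0.066 -0.3 -0.02" --pt "0.48 -0.13 -0.3 -0.042" --pt "0.721 -0.197 -0.3 -0.064"

```text
clock: 3.9
ee_pos: [0.4914, -0.0574, 0.181]
tcp_rot: [180.0, 0.0, 88.7]
wrist_force: [0.9, 1.1, -1.5]
grip_width: 0.0375
grip_force: 50.9
```

>>> carry_out --pt "0.24 -0.016 0 0" --pt "0.48 -0.032 0 0" --pt "0.68 -0.046 0 0" --pt "0.745 -0.05 0 0" --pt "0.745 -0.05 0 0"

```text
clock: 4.53
ee_pos: [0.4838, 0.1279, 0.1805]
tcp_rot: [180.0, 0.0, 88.7]
wrist_force: [0.1, -1.4, -1.0]
grip_width: 0.0372
grip_force: 50.9
```

```bash
python3 - <<'E'
from h import *
p,y=at(); print(p,y,rel(p,y,(*WEL['red'],.077),PY)); shot('top','t2');shot('side','s2')
c=cv2.imread('pics/s2.png')[130:330,200:400]; c2=cv2.imread('pics/t2.png')[200:320,160:340]
cv2.imwrite('pics/c2.png',np.hstack([cv2.resize(c,(400,400)),cv2.resize(cv2.copyMakeBorder(c2,0,60,0,0,0),(400,400))]))
E
```

```text
[0.48376573 0.12794918 0.18051314] 88.69643817845932 [-0.0026 -0.0014  0.4141  0.0007]
```

View pics/c2.png

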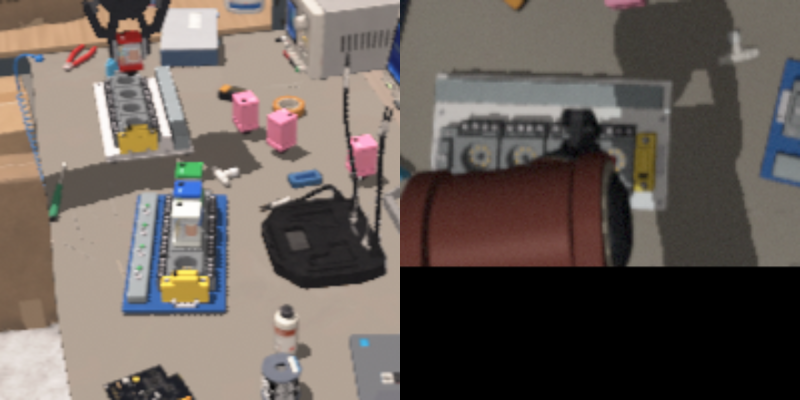

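The red relay is held upright, at (130,50) in the left crop, and is near the panel's yellow-end socket. I'll insert it.

>>> carry_out --pt "0 0 0.15 0" --pt "0 0 0.25 0" --pt "0 0 0.3 0" --pt "0 0 0.33 0" --pt "0 0 0.36 0"

```text
clock: 5.25
ee_pos: [0.4848, 0.1273, 0.091]
tcp_rot: [179.9, -0.0, 88.6]
wrist_force: [0.4, 0.1, -0.5]
grip_width: 0.0375
grip_force: 50.9
```

>>> carry_out --pt "0 0 0.02 0" --pt "0 0 0.04 0" --pt "0 0 0.058 0" --pt "0 0 0.058 0" --pt "0 0 0.058 0"

```text
clock: 5.88
ee_pos: [0.4843, 0.1277, 0.0763]
tcp_rot: [179.9, -0.0, 88.6]
wrist_force: [-1.1, -0.7, 3.3]
grip_width: 0.0376
grip_force: 51.2
```

>>> carry_out --pt "0 0 0 0" --pt "0 0 0 0" --pt "0 0 0 0" --pt "0 0 0 0" --pt "0 0 -0.1 0" --jaw -1

```text
clock: 6.5
ee_pos: [0.482, 0.1273, 0.0988]
tcp_rot: [-179.7, 0.0, 88.6]
wrist_force: [0.1, -0.6, 0.8]
grip_width: 0.0853
grip_force: 0.0
```

>>> carry_out --pt "0 0 -0.2 0" --pt "0 0 -0.318 0" --pt "-0.21 0.023 -0.318 0.02" --pt "-0.43 0.046 -0.318 0.042" --pt "-0.651 0.069 -0.318 0.064"

```text
clock: 7.12
ee_pos: [0.4971, -0.037, 0.1806]
tcp_rot: [180.0, -0.0, 77.0]
wrist_force: [0.3, -0.7, 0.9]
grip_width: 0.0854
grip_force: 0.0
```

>>> carry_out --pt "-0.24 0.075 0 0" --pt "-0.46 0.145 0 0" --pt "-0.625 0.197 0 0" --pt "-0.625 0.197 0 0" --pt "-0.625 0.197 0 0"

```text
clock: 7.75
ee_pos: [0.51, -0.1983, 0.18]
tcp_rot: [-180.0, -0.0, 77.1]
wrist_force: [0.0, -0.3, -0.8]
grip_width: 0.0852
grip_force: 0.0
```

```bash
cat >> h.py <<'E'
def tops(d,zr=(.088,.125)):
    W=cloud(d); sel=(W[...,2]>zr[0])&(W[...,2]<zr[1])&(abs(W[...,0]-.5)<.08); hsv=cv2.cvtColor(d['pixels'],cv2.COLOR_RGB2HSV)
    sel&=(hsv[...,2]>70); n,l,s,c=cv2.connectedComponentsWithStats(sel.astype(np.uint8))
    for i in range(1,n):
        if s[i,4]>60: p=W[l==i]; print(s[i,4],p.mean(0).round(4),cv2.minAreaRect((p[:,:2]*1000).astype(np.float32)),d['pixels'][l==i].mean(0).round())
E
python3 - <<'E'
from h import *
p,y=at(); print(p,y,rel(p,y,(*REL['white'],.077),TY)); tops(shot('top','t3'))
E
```

```text
[ 0.50996611 -0.19832914  0.17997215] 77.06493958695397 [-3.300e-03 -7.000e-04  4.119e-01 -4.000e-04]
247 [ 0.5311 -0.1058  0.0959] ((530.9815673828125, -105.9991226196289), (33.923988342285156, 37.67177200317383), 75.11449432373047) [ 66. 131.  82.]
231 [ 0.5212 -0.153   0.0959] ((520.6484985351562, -152.70794677734375), (33.72811508178711, 36.87531280517578), 75.53736877441406) [29. 50. 89.]
235 [ 0.5106 -0.1983  0.0957] ((509.97515869140625, -198.9141082763672), (33.50138473510742, 37.91006851196289), 74.20391082763672) [107. 108. 103.]
268 [0.482 0.127 0.096] ((482.4587707519531, 127.52999114990234), (37.53719711303711, 33.77366256713867), 0.028076212853193283) [158.  60.  56.]
```

Red is seated: its top is at z=0.096 and its xy is within 1.5 mm. Next is white.

>>> carry_out --pt "0 0 0.2 0" --pt "0 0 0.34 0" --pt "0 0 0.418 0" --pt "0 0 0.418 0" --pt "0 0 0.418 0"

```text
clock: 8.43
ee_pos: [0.5114, -0.1991, 0.0775]
tcp_rot: [179.8, 0.0, 77.1]
wrist_force: [-0.0, 0.4, 0.5]
grip_width: 0.0854
grip_force: 0.0
```

>>> carry_out --pt "0 0 0 0" --pt "0 0 0 0" --pt "0 0 0 0" --pt "0 0 0 0" --pt "0 0 0 0" --jaw 1

```text
clock: 9.05
ee_pos: [0.5107, -0.1992, 0.0767]
tcp_rot: [179.9, 0.0, 77.1]
wrist_force: [-0.6, -0.8, 5.4]
grip_width: 0.0377
grip_force: 50.5
```

>>> carry_out --pt "0 0 0 0" --pt "0 0 0 0" --pt "0 0 -0.04 0" --pt "0 0 -0.08 0" --pt "0 0 -0.118 0"

```text
clock: 9.68
ee_pos: [0.51, -0.1988, 0.1058]
tcp_rot: [-180.0, -0.0, 77.1]
wrist_force: [-0.2, 0.2, -0.7]
grip_width: 0.0373
grip_force: 50.8
```

>>> carry_out --pt "0 0 -0.2 0" --pt "0 0 -0.3 0" --pt "0.24 -0.072 -0.3 -0.02" --pt "0.48 -0.144 -0.3 -0.042" --pt "0.719 -0.216 -0.3 -0.064"

```text
clock: 10.3
ee_pos: [0.4974, -0.0102, 0.181]
tcp_rot: [179.9, -0.0, 88.7]
wrist_force: [0.1, -0.4, -0.6]
grip_width: 0.0373
grip_force: 50.8
```

>>> carry_out --pt "0.24 -0.022 0 0" --pt "0.48 -0.044 0 0" --pt "0.68 -0.063 0 0" --pt "0.747 -0.069 0 0" --pt "0.747 -0.069 0 0"

```text
clock: 10.92
ee_pos: [0.485, 0.1757, 0.1804]
tcp_rot: [-180.0, 0.0, 88.7]
wrist_force: [-0.4, -0.4, -1.2]
grip_width: 0.0375
grip_force: 50.8
```

```bash
python3 - <<'E'
from h import *
p,y=at(); print(p,y,rel(p,y,(*WEL['white'],.0763),PY))
E
```

```text
[0.48498304 0.17566984 0.18043719] 88.69139357908412 [-0.0015 -0.0015  0.4165  0.0007]
```

>>> carry_out --pt "0 0 0.15 0" --pt "0 0 0.25 0" --pt "0 0 0.3 0" --pt "0 0 0.33 0" --pt "0 0 0.36 0"

```text
clock: 11.55
ee_pos: [0.486, 0.175, 0.091]
tcp_rot: [179.9, -0.0, 88.6]
wrist_force: [-0.5, -0.3, -0.3]
grip_width: 0.0375
grip_force: 50.8
```

>>> carry_out --pt "0 0 0.02 0" --pt "0 0 0.04 0" --pt "0 0 0.058 0" --pt "0 0 0.058 0" --pt "0 0 0.058 0"

```text
clock: 12.18
ee_pos: [0.4856, 0.1755, 0.0767]
tcp_rot: [180.0, -0.0, 88.6]
wrist_force: [-1.9, -1.0, 6.1]
grip_width: 0.0378
grip_force: 51.5
```

>>> carry_out --pt "0 0 0 0" --pt "0 0 0 0" --pt "0 0 0 0" --pt "0 0 0 0" --pt "0 0 -0.1 0" --jaw -1

```text
clock: 12.8
ee_pos: [0.4832, 0.1749, 0.0987]
tcp_rot: [-179.7, 0.1, 88.6]
wrist_force: [-0.8, -0.1, 0.1]
grip_width: 0.0856
grip_force: 0.0
```

>>> carry_out --pt "0 0 -0.2 0" --pt "0 0 -0.318 0" --pt "-0.21 0.029 -0.318 0.02" --pt "-0.43 0.058 -0.318 0.042" --pt "-0.653 0.088 -0.318 0.064"

```text
clock: 13.42
ee_pos: [0.5031, 0.0102, 0.1806]
tcp_rot: [179.9, -0.0, 77.0]
wrist_force: [1.2, -0.1, 0.4]
grip_width: 0.0856
grip_force: 0.0
```

>>> carry_out --pt "-0.24 0.082 0 0" --pt "-0.46 0.16 0 0" --pt "-0.623 0.215 0 0" --pt "-0.623 0.215 0 0" --pt "-0.623 0.215 0 0"

```text
clock: 14.05
ee_pos: [0.5204, -0.1517, 0.18]
tcp_rot: [-180.0, -0.0, 77.1]
wrist_force: [0.5, 0.6, -0.4]
grip_width: 0.0852
grip_force: 0.0
```

```bash
python3 - <<'E'
from h import *
p,y=at(); print(p,y,rel(p,y,(*REL['blue'],.077),TY)); tops(shot('top','t4'))
E
```

```text
[ 0.52043998 -0.15174756  0.18000452] 77.06032290829857 [-2.80e-03 -4.00e-04  4.12e-01 -4.00e-04]
211 [ 0.5324 -0.1053  0.096 ] ((531.1135864257812, -105.3670654296875), (32.71674346923828, 37.073299407958984), 74.40836334228516) [44. 93. 57.]
89 [ 0.5253 -0.1428  0.0957] ((523.028564453125, -142.97789001464844), (14.447205543518066, 37.07161331176758), 71.64373016357422) [26. 46. 85.]
265 [0.4839 0.1743 0.096 ] ((483.61114501953125, 174.3337860107422), (35.70337677001953, 33.89494705200195), 0.7712202668190002) [179. 182. 176.]
269 [0.4822 0.1269 0.0959] ((482.5133056640625, 127.31035614013672), (33.709228515625, 37.471378326416016), 89.23314666748047) [157.  59.  56.]
```

White is seated. Next is blue.

>>> carry_out --pt "0 0 0.2 0" --pt "0 0 0.34 0" --pt "0 0 0.418 0" --pt "0 0 0.418 0" --pt "0 0 0.418 0"

```text
clock: 14.72
ee_pos: [0.5218, -0.1523, 0.0775]
tcp_rot: [179.8, 0.0, 77.1]
wrist_force: [0.8, -0.1, 1.0]
grip_width: 0.0855
grip_force: 0.0
```

>>> carry_out --pt "0 0 0 0" --pt "0 0 0 0" --pt "0 0 0 0" --pt "0 0 0 0" --pt "0 0 0 0" --jaw 1

```text
clock: 15.35
ee_pos: [0.5213, -0.1525, 0.0767]
tcp_rot: [179.9, 0.0, 77.1]
wrist_force: [0.1, -0.3, 5.0]
grip_width: 0.0375
grip_force: 50.6
```

>>> carry_out --pt "0 0 0 0" --pt "0 0 0 0" --pt "0 0 -0.04 0" --pt "0 0 -0.08 0" --pt "0 0 -0.118 0"

```text
clock: 15.98
ee_pos: [0.5203, -0.1521, 0.1057]
tcp_rot: [-180.0, -0.0, 77.1]
wrist_force: [-0.2, -0.7, -1.8]
grip_width: 0.0373
grip_force: 51.1
```

>>> carry_out --pt "0 0 -0.2 0" --pt "0 0 -0.3 0" --pt "0.24 -0.078 -0.3 -0.02" --pt "0.48 -0.156 -0.3 -0.042" --pt "0.717 -0.234 -0.3 -0.064"

```text
clock: 16.6
ee_pos: [0.5034, 0.0361, 0.181]
tcp_rot: [180.0, -0.0, 88.7]
wrist_force: [2.1, -0.6, -0.1]
grip_width: 0.0378
grip_force: 51.2
```

>>> carry_out --pt "0.24 -0.028 0 0" --pt "0.48 -0.056 0 0" --pt "0.68 -0.08 0 0" --pt "0.749 -0.088 0 0" --pt "0.749 -0.088 0 0"

```text
clock: 17.23
ee_pos: [0.4862, 0.2226, 0.1804]
tcp_rot: [-180.0, 0.0, 88.7]
wrist_force: [0.9, 0.2, -0.6]
grip_width: 0.0373
grip_force: 51.2
```

```bash
python3 - <<'E'
from h import *
p,y=at(); print(p,y,rel(p,y,(*WEL['blue'],.0763),PY))
E
```

```text
[0.48621453 0.22257738 0.18038903] 88.69267964148156 [ 0.0029 -0.0017  0.4164  0.0007]
```

>>> carry_out --pt "0 0 0.15 0" --pt "0 0 0.25 0" --pt "0 0 0.3 0" --pt "0 0 0.33 0" --pt "0 0 0.36 0"

```text
clock: 17.85
ee_pos: [0.4874, 0.222, 0.091]
tcp_rot: [179.9, -0.0, 88.5]
wrist_force: [0.8, -0.5, -0.9]
grip_width: 0.0377
grip_force: 51.2
```

>>> carry_out --pt "0 0 0.02 0" --pt "0 0 0.04 0" --pt "0 0 0.058 0" --pt "0 0 0.058 0" --pt "0 0 0.058 0"

```text
clock: 18.48
ee_pos: [0.4869, 0.2225, 0.0767]
tcp_rot: [180.0, -0.0, 88.6]
wrist_force: [-2.1, -0.6, 6.3]
grip_width: 0.0376
grip_force: 51.9
```

>>> carry_out --pt "0 0 0 0" --pt "0 0 0 0" --pt "0 0 0 0" --pt "0 0 0 0" --pt "0 0 -0.1 0" --jaw -1

```text
clock: 19.1
ee_pos: [0.4846, 0.2217, 0.0986]
tcp_rot: [-179.7, 0.1, 88.6]
wrist_force: [0.2, 0.4, -0.4]
grip_width: 0.0855
grip_force: 0.0
```

>>> carry_out --pt "0 0 -0.2 0" --pt "0 0 -0.318 0" --pt "-0.21 0.035 -0.318 0.02" --pt "-0.43 0.07 -0.318 0.042" --pt "-0.655 0.107 -0.318 0.064"

```text
clock: 19.73
ee_pos: [0.5092, 0.0565, 0.1806]
tcp_rot: [179.9, -0.0, 77.0]
wrist_force: [0.7, 1.0, 0.3]
grip_width: 0.0853
grip_force: 0.0
```

>>> carry_out --pt "-0.24 0.09 0 0" --pt "-0.46 0.173 0 0" --pt "-0.621 0.234 0 0" --pt "-0.621 0.234 0 0" --pt "-0.621 0.234 0 0"

```text
clock: 20.35
ee_pos: [0.5312, -0.1061, 0.1801]
tcp_rot: [-180.0, -0.0, 77.1]
wrist_force: [-0.1, -0.1, -0.1]
grip_width: 0.0856
grip_force: 0.0
```

```bash
python3 - <<'E'
from h import *
p,y=at(); print(p,y,rel(p,y,(*REL['green'],.077),TY)); tops(shot('top','t5'))
E
```

```text
[ 0.53122994 -0.10605202  0.18005381] 77.06339272499922 [ 1.500e-03 -1.700e-03  4.122e-01 -4.000e-04]
274 [0.4851 0.221  0.096 ] ((484.6349792480469, 222.24566650390625), (34.41257858276367, 37.796382904052734), 88.51717376708984) [ 61.  93. 150.]
266 [0.4839 0.1743 0.0959] ((483.6556701660156, 174.43785095214844), (35.53231430053711, 33.28715896606445), 0.6404818892478943) [177. 180. 174.]
265 [0.4821 0.1269 0.0962] ((482.38525390625, 127.2835693359375), (33.87153244018555, 37.899044036865234), 89.35938262939453) [156.  59.  56.]
```

Blue is seated. Last is green.

>>> carry_out --pt "0 0 0.2 0" --pt "0 0 0.34 0" --pt "0 0 0.418 0" --pt "0 0 0.418 0" --pt "0 0 0.418 0"

```text
clock: 21.02
ee_pos: [0.5327, -0.1065, 0.0775]
tcp_rot: [179.8, 0.0, 77.1]
wrist_force: [0.4, 0.0, 0.2]
grip_width: 0.0852
grip_force: 0.0
```

>>> carry_out --pt "0 0 0 0" --pt "0 0 0 0" --pt "0 0 0 0" --pt "0 0 0 0" --pt "0 0 0 0" --jaw 1

```text
clock: 21.65
ee_pos: [0.5321, -0.1068, 0.0768]
tcp_rot: [179.9, 0.0, 77.1]
wrist_force: [0.1, -0.0, 5.6]
grip_width: 0.0374
grip_force: 50.3
```

>>> carry_out --pt "0 0 0 0" --pt "0 0 0 0" --pt "0 0 -0.04 0" --pt "0 0 -0.08 0" --pt "0 0 -0.118 0"

```text
clock: 22.28
ee_pos: [0.5312, -0.1064, 0.1058]
tcp_rot: [-180.0, -0.0, 77.1]
wrist_force: [-0.0, 0.5, -0.7]
grip_width: 0.0372
grip_force: 50.4
```

>>> carry_out --pt "0 0 -0.2 0" --pt "0 0 -0.3 0" --pt "0.24 -0.084 -0.3 -0.02" --pt "0.48 -0.17 -0.3 -0.042" --pt "0.716 -0.254 -0.3 -0.064"

```text
clock: 22.9
ee_pos: [0.5094, 0.0813, 0.181]
tcp_rot: [179.9, -0.0, 88.7]
wrist_force: [0.9, 0.7, -0.7]
grip_width: 0.0373
grip_force: 50.5
```

>>> carry_out --pt "0.24 -0.034 0 0" --pt "0.48 -0.068 0 0" --pt "0.68 -0.097 0 0" --pt "0.754 -0.107 0 0" --pt "0.754 -0.107 0 0"

```text
clock: 23.52
ee_pos: [0.4875, 0.2694, 0.1804]
tcp_rot: [-180.0, 0.0, 88.7]
wrist_force: [-0.8, -0.5, -1.0]
grip_width: 0.0378
grip_force: 50.5
```

```bash
python3 - <<'E'
from h import *
p,y=at(); print(p,y,rel(p,y,(*WEL['green'],.0763),PY))
E
```

```text
[0.48754662 0.26935034 0.18044298] 88.69780784815815 [ 0.0077 -0.0024  0.4166  0.0007]
```

>>> carry_out --pt "0.004 0 0.15 0" --pt "0.004 0 0.25 0" --pt "0.004 0 0.3 0" --pt "0.004 0 0.33 0" --pt "0.004 0 0.36 0"

```text
clock: 24.15
ee_pos: [0.4887, 0.2697, 0.091]
tcp_rot: [179.9, -0.0, 88.6]
wrist_force: [0.4, -0.2, -0.3]
grip_width: 0.0377
grip_force: 50.5
```

>>> carry_out --pt "0 0 0.02 0" --pt "0 0 0.04 0" --pt "0 0 0.058 0" --pt "0 0 0.058 0" --pt "0 0 0.058 0"

```text
clock: 24.78
ee_pos: [0.4882, 0.2701, 0.0768]
tcp_rot: [180.0, -0.0, 88.6]
wrist_force: [-2.1, -0.8, 5.5]
grip_width: 0.0374
grip_force: 51.1
```

>>> carry_out --pt "0 0 0 0" --pt "0 0 0 0" --pt "0 0 0 0" --pt "0 0 0 0" --pt "0 0 -0.1 0" --jaw -1

```text
clock: 25.4
ee_pos: [0.486, 0.2691, 0.0985]
tcp_rot: [-179.7, 0.1, 88.6]
wrist_force: [-0.2, 0.4, 0.1]
grip_width: 0.0854
grip_force: 0.0
```

>>> carry_out --pt "0 0 -0.2 0" --pt "0 0 -0.4 0" --pt "-0.21 0.03 -0.4 0" --pt "-0.42 0.06 -0.4 0" --pt "-0.6 0.08 -0.4 0"

```text
clock: 26.02
ee_pos: [0.5042, 0.1178, 0.201]
tcp_rot: [180.0, 0.0, 88.6]
wrist_force: [0.4, 0.2, 0.5]
grip_width: 0.0853
grip_force: 0.0
```

>>> carry_out --pt "-0.2 0 0 0" --pt "-0.4 0 0 0" --pt "-0.5 0 0 0" --pt "-0.5 0 0 0" --pt "-0.5 0 0 0"

```text
clock: 26.65
ee_pos: [0.501, -0.005, 0.2007]
tcp_rot: [-180.0, -0.0, 88.6]
wrist_force: [0.9, 0.6, 0.0]
grip_width: 0.0854
grip_force: 0.0
```

```bash
python3 - <<'E'
from h import *
d=shot('top','t6'); tops(d); s=shot('side','s6')
a=d['pixels'][220:310,160:310,::-1]; b=s['pixels'][130:220,220:370,::-1]
cv2.imwrite('pics/c6.png',np.hstack([cv2.resize(x,(400,240),interpolation=cv2.INTER_CUBIC) for x in(a,b)]))
E
```

```text
275 [0.4863 0.2698 0.096 ] ((486.1557922363281, 270.6589660644531), (34.31622314453125, 38.112640380859375), 86.80555725097656) [ 71. 133.  86.]
274 [0.4851 0.2211 0.0959] ((484.7025146484375, 221.9262237548828), (33.8465461730957, 37.90862274169922), 88.29763793945312) [ 60.  93. 151.]
264 [0.4839 0.1742 0.0961] ((483.5093994140625, 174.6370849609375), (35.50312805175781, 33.82884216308594), 0.12121593952178955) [179. 181. 176.]
267 [0.4821 0.127  0.096 ] ((482.5597839355469, 127.73290252685547), (37.66681671142578, 34.204036712646484), 0.5231936573982239) [157.  59.  56.]
```

View pics/c6.png

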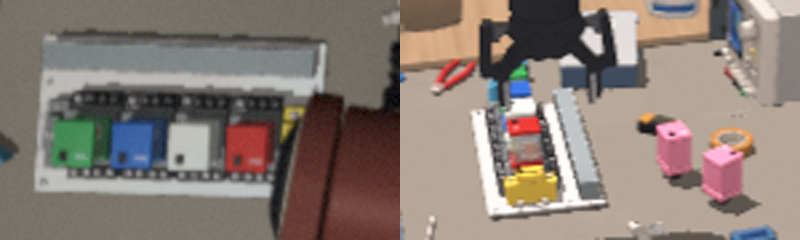

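All four relays stand seated and square on the panel. From the yellow block they run red, white, blue, green (left crop, x = 247, 190, 137, 80), with tops at z = 0.096. I'm handing the job in.

```bash
python3 -c "
from bench import arm
print(arm.close_job())"
```

```text
the job is handed in; nothing more can be done
None
```

All four relays are seated in the panel sockets in tester order from the yellow block (red, white, blue, green), upright, square and released; the job is handed in at about 27 s, and the hand-in gave no verdict.

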